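# Feel along the chest's edge for the release notch and press it

### The job

The shallow drawer of the jeweller's bench chest is latched shut. Touch the top of the chest's raised metal front edge with the fingertips near its left-hand end (left as the robot sees it) and run them along the edge to the right until you find the notch, then press the small plate inside the notch fully down so that the drawer springs open by itself, and take the hand away. Do not pull the drawer, and do not lift or shift any of the other things on the bench or on the chest.

Things in the scene. Friction and masses are not known exactly. Their poses are not given: they have to be found in the camera images.
- chest: low wooden chest fixed on the bench, 180 mm deep (x), 400 mm wide (y), flat wooden top 62 mm high; origin under its centre, on the bench; x points away from the robot, y to its left. A raised metal edge runs along its front: 28 mm deep, centre line at x = -75 mm, level top 80 mm above the bench. Small things up to 35 mm high stand on the wooden top, behind x = -5 mm.
- edge_left (a point): left-hand end of the raised metal edge: middle of its depth, on its top surface, at y = +185 mm in the chest's frame. Beyond it a dark stop, 15 mm long, stands 6 mm higher. The edge has one notch, 50 mm long in y, open to front and back; its place is not measured: its middle lies anywhere from y = -55 to +55 mm.
- edge_right (a point): right-hand end of the raised metal edge: middle of its depth, on its top surface, at y = -185 mm in the chest's frame, with a like stop beyond it
- key (a joint): how far the metal plate in the notch, 44 mm (y) x 26 mm (x), is pressed straight down, m: 0 up (its top 8 mm below the top of the edge), 0.007 fully down on its stop. It springs back by itself; it takes about 3 N to start and 7 N fully down. The drawer's latch lets go at about 0.004 to 0.005.
- drawer (a joint): how far the drawer in the chest's front, under the edge (front panel 8 to 52 mm above the bench, 12 mm proud), has come out towards the robot, m: 0 latched shut, 0.045 fully out. Once unlatched, its own spring drives it out in about a second; it stays out.
- bangle: a plain brass bangle 64 mm across, 10 mm high, lying flat on the chest's top; origin under its centre
- compound_jar: a closed glass jar with metal cap, 40 mm across, 35 mm high, on the chest's top; origin under its centre
- spool: a small wooden spool, 34 mm across, 30 mm high, upright on the chest's top; origin under its centre
- mandrel: a tapered steel ring mandrel, upright on a 68 mm round foot, 150 mm high, on the table to the right; origin under its centre
- hammer: a small hammer lying on the table to the left, wooden handle 200 mm long along its x; origin near its middle on the table
- bead_bowl: a white bowl 90 mm across, 35 mm high, on the table to the right; origin under its centre
- ring_box: a grey fabric-covered box 55 x 55 x 40 mm, on the table to the left; origin under its centre

How it is judged:
By the outcome, as a careful person would: the job done as asked, in the order asked, and still so for the second after the job is handed in, with the robot touching nothing.
It also fails if it takes over 58 s, if anything falls off the work surface, if the arm or the gripper's body presses on something with over 40 N, if the wrist force passes 120 N, or if a joint passes its speed limit or range.

### The arm

A 7-joint arm with a two-finger parallel gripper is mounted at the origin on the work surface. World frame = base frame: x ahead of the robot, y to its left, z up, the work surface at z = 0. Lengths are in m, angles in rad, forces in N, time in s.
With the tool pointing down it reaches from about 0.425 to 0.875 m from the base axis. Payload 4.7 kg.
Tool frame: the origin (TCP) lies at the very end of the fingers, on their centre line; the grasp point (between the pads) lies 19 mm behind it (ctrl.grasp_offset is the distance from the TCP to the grasp point, in m); x points along the fingers, z is the direction in which the jaws open and shut, and the axes are right-handed (so a half turn about x gives the same grasp; the last joint's range is limited). The gripper opens to 87 mm and grips with 3 to 60 N. Pads are 19 mm wide; open, the fingers measure 117 mm over their backs; the gripper's body (75 mm by 190 mm) begins 51 mm behind the grasp point.
Start: joints at [0.014, 0.321, -0.07, 1.45, 0.023, 1.371, -0.057], TCP at [0.65, -0, 0.223] pointing down, gripper open.
Joint ranges: [-2.86, 2.86], [-0.3, 2.09], [-1.38, 1.24], [0.06, 2.45], [-1.56, 4.7], [0.09, 2.05], [-2.69, 2.69]. Speed limits (rad/s): [2.57, 2.57, 3.14, 3.14, 3.14, 3.14, 3.14].

### API

Orientations are given as a unit quaternion [x, y, z, w].
In Python, from rig import ctrl, viewer gives the robot as it stands. The module is installed in compiled form; this text tells all that it offers.
- The arm moves only by the tool play_rows, never from a script. Its argument "series" is a list of rows, each an object of numbers: "x", "y", "z": the shift along the tool's x, y, z in m; "ax", "ay", "az": the turn, a rotation vector about the tool's x, y, z in degrees; "gripper": the gripper command: -1 is shut, 1 is fully open, values between are in proportion. A call has 1 to 10 rows; each row is the pose to reach, as a shift and turn from the pose commanded when the call began, along the tool's axes at that moment; what a row does not reach only later rows make up. A row lasts 1/10 s, in which the tool goes at most 50 mm and 8.59 degrees, less where a joint would pass 70% of its speed; a pose out of reach is approached as far as the arm can. A call with a gripper value outside its range is refused whole. The fingers move at their own pace and stop on an object; the grip force is fixed at half the most. Time passes only in rows, so rows that repeat a pose let the fingers close. It gives the time, the measured TCP pose, the force and the opening at its end, in the units of the state.
- ctrl.state(): the state, without advancing time (a new reading comes with each control period).
- viewer.camera(name): name is "scene" or "side" or "wrist"; returns a dict with "color" (420x560x3 uint8, red, green, blue), "vfov" (degrees; the focal length in pixels is half the picture's height over the tangent of half this angle, whatever the lens; pixels are square), "cx", "cy" (the principal point, pixels), "rvec" (rotation vector, rad) and "tvec" (3), from world to camera coordinates, as OpenCV has them. Camera axes: x right, y down, z forward; pixel columns grow to the right and rows downward; lengths in m; the calibration is good to about 2 mm. A picture is of the moment at which its call begins. There is no depth.
- ctrl.job_done(): hands the job in, once; it reports no verdict.
The state is a dict: "time_s": time; "joint_pos": joint angles; "qvel": joint speeds; "tau": joint torques, N m; "position": TCP position; "ee_rot": TCP orientation; "contact_force": force on the tool from outside, world axes, zero at the start; "torque": the same for the moment, N m; "opening": finger opening in m.
Only numpy, scipy, OpenCV 4.12 (cv2) and the standard library are available. Lean on these libraries where they do the work, as an engineer would, in place of code of your own. Each camera call takes 0.05 s, during which the arm holds its last target.

## Working session

There is one attempt and no reset: what is moved stays moved. The work goes in short steps, Python scripts to look and compute and a tool call to move; the robot and the scene stay as the last step left them, time stands still between calls to the robot, and variables do not carry over. Pictures are saved under pics/ and viewed, and the job is handed in when it is done.

Besides the shell and the picture viewer there is one more tool, called after "Request:" as a command line: name --argument value ..., lists and objects as JSON in quotes. play_rows: Moves the arm, as the interface text tells. Its arguments: {"type":"object","properties":{"series":{"type":"array","items":{"type":"object","properties":{"x":{"type":"number"},"y":{"type":"number"},"z":{"type":"number"},"ax":{"type":"number"},"ay":{"type":"number"},"az":{"type":"number"},"gripper":{"type":"number"}}}}},"required":["series"]}

```bash
ls; mkdir -p pics; cat > h.py <<'E'
import numpy as np, cv2
from rig import ctrl, viewer
from scipy.spatial.transform import Rotation as R
def shot(name,fn=None):
    c=viewer.camera(name)
    if fn: cv2.imwrite('pics/'+fn+'.png',c['color'][:,:,::-1])
    return c
def K(c):
    f=c['color'].shape[0]/2/np.tan(np.radians(c['vfov'])/2)
    return np.array([[f,0,c['cx']],[0,f,c['cy']],[0,0,1.]])
def ray(c,u,v,z):
    Rm=cv2.Rodrigues(np.array(c['rvec'],float))[0];t=np.array(c['tvec'],float).ravel()
    o=-Rm.T@t; d=Rm.T@np.linalg.inv(K(c))@np.array([u,v,1.])
    return o+d*(z-o[2])/d[2]
def proj(c,P):
    return cv2.projectPoints(np.array(P,float).reshape(-1,3),np.array(c['rvec'],float),np.array(c['tvec'],float),K(c),None)[0].reshape(-1,2)
E
python3 - <<'E'
from h import *
for n in ['scene','side','wrist']:
    c=shot(n,n+'0'); print(n,c['vfov'],c['cx'],c['cy'],c['rvec'],c['tvec'])
s=ctrl.state();print(s); print(R.from_quat(s['ee_rot']).as_matrix().round(3), [k for k in dir(ctrl) if k[0]!='_'])
E
```

```text
pics
scene 55.7201398780607 273.58190889103594 200.58735063425306 [ 1.13516748  2.18186191 -1.13527382] [ 0.3408227  -0.18459785  1.42663888]
side 56.14933027575582 278.23011714959 217.6952777967666 [ 2.4417327  -0.14079203  0.07027878] [-0.53139238  0.08281532  1.10136448]
wrist 68.03606966458312 285.5442945036084 208.82487854480084 [-2.83238108e+00 -2.91317098e-04  8.15648043e-04] [-0.65046941 -0.03653495  0.39044798]
{'time_s': 0.15, 'joint_pos': array([ 0.01411683,  0.32163414, -0.07006633,  1.45137953,  0.02256847,
        1.37081954, -0.05694959]), 'qvel': array([-0.00122416, -0.00166269, -0.00028573, -0.00405718,  0.00123348,
        0.00020983, -0.00014022]), 'tau': array([ 2.16972071e-04, -4.91794288e+01, -4.04079035e-01, -3.12878716e+01,
       -6.39387709e-02,  4.04033612e-02,  9.90178205e-05]), 'position': array([ 6.49580984e-01, -5.77470687e-05,  2.21732345e-01]), 'ee_rot': array([ 1.47491624e-06,  7.07620417e-01, -4.53055244e-05,  7.06592771e-01]), 'contact_force': array([-0.30512775,  0.43757539, -0.9118454 ]), 'torque': array([-0.02271164,  0.02692507,  0.01977302]), 'opening': 0.08700887333108814}
[[-0.001  0.     1.   ]
 [-0.     1.    -0.   ]
 [-1.    -0.    -0.001]] ['IKError', 'grasp_offset', 'job_done', 'state']
```

View pics/scene0.png

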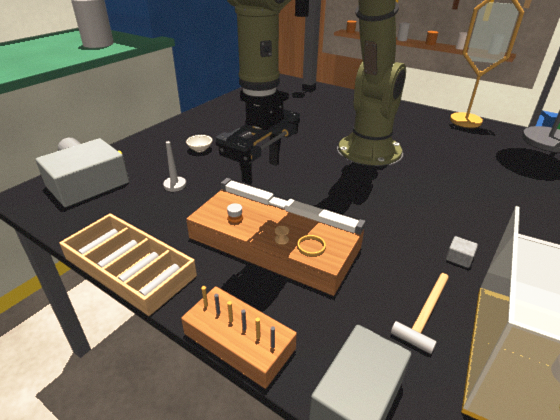

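View pics/side0.png

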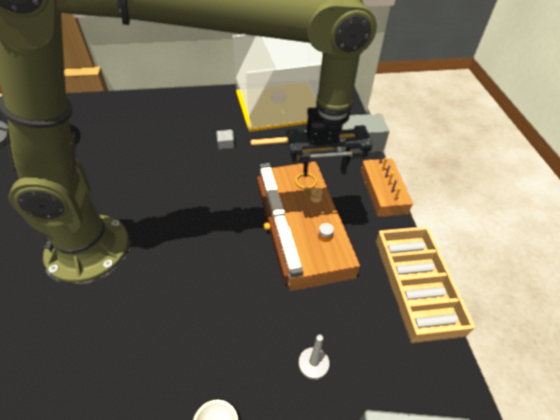

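View pics/wrist0.png

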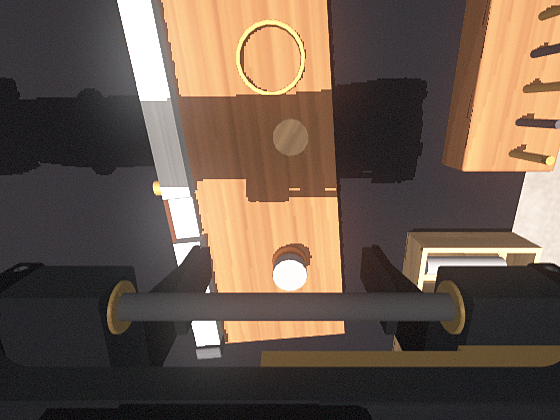

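```bash
python3 - <<'E'
import cv2
a=cv2.imread('pics/scene0.png')[170:245,210:370]; cv2.imwrite('pics/sz.png',cv2.resize(a,None,fx=5,fy=5,interpolation=cv2.INTER_CUBIC))
a=cv2.imread('pics/side0.png')[155:285,245:365]; cv2.imwrite('pics/sidez.png',cv2.resize(a,None,fx=4.5,fy=4.5,interpolation=cv2.INTER_CUBIC))
E
```

```text
(no output)
```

View pics/sz.png

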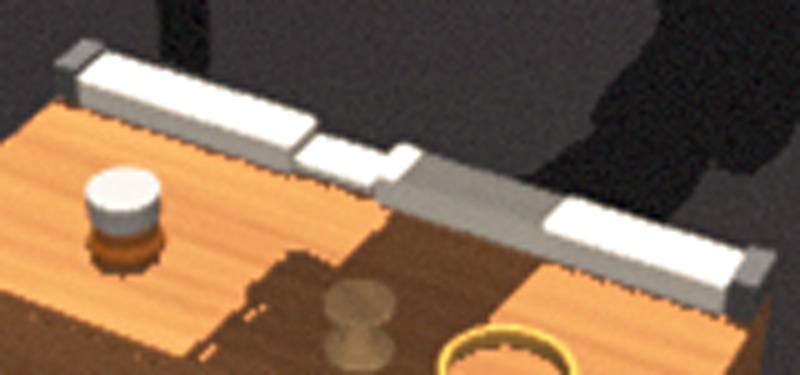

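View pics/sidez.png

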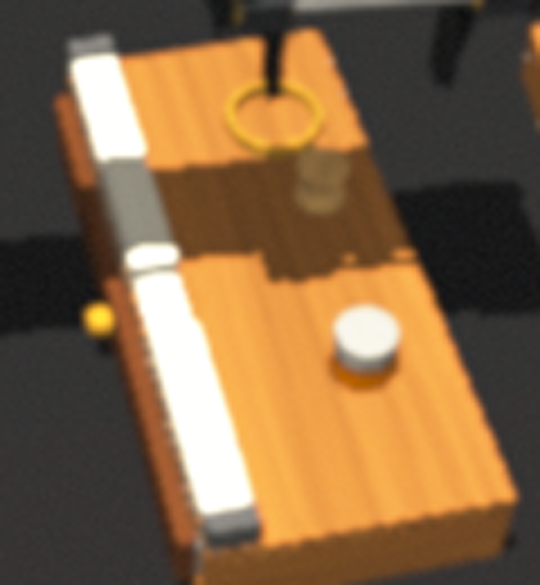

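```bash
python3 - <<'E'
from h import *
sc=shot('scene');si=shot('side');w=shot('wrist')
f=lambda p:(p[0]/5+210-.4,p[1]/5+170-.4)
g=lambda p:(p[0]/4.5+245-.4,p[1]/4.5+155-.4)
for nm,c,m,pts in [('scene',sc,f,dict(Lf=(748,247),Lb=(724,285),Rf=(100,54),Rb=(78,80),nRf=(317,122),nRb=(297,155),nLf=(420,150),nLb=(400,180))),
 ('side',si,g,dict(Lf=(72,54),Lb=(116,52),Rf=(200,520),Rb=(256,508),nRf=(133,275),nRb=(180,262),nLf=(126,255),nLb=(174,240))),
 ('wrist',w,lambda p:p,dict(nLf=(161,199),nLb=(189,197),nRf=(173,243),nRb=(197,243),Rf=(196,345),Rb=(219,345)))]:
  for k,p in pts.items(): print(nm,k,ray(c,*m(p),0.08)[:2].round(4))
  # cameras
  Rm=cv2.Rodrigues(np.array(c['rvec'],float))[0];print(-Rm.T@c['tvec'])
print(ray(w,156,188,0.03))
E
```

```text
scene Lf [0.4991 0.1847]
scene Lb [0.5326 0.188 ]
scene Rf [ 0.5446 -0.1841]
scene Rb [ 0.5719 -0.1767]
scene nRf [ 0.5305 -0.0472]
scene nRb [ 0.5613 -0.0382]
scene nLf [0.5211 0.0111]
scene nLb [0.5493 0.0171]
[1.24152596 0.44958945 0.66484405]
side Lf [0.503  0.1917]
side Lb [0.5329 0.1906]
side Rf [ 0.5384 -0.1867]
side Rb [ 0.5701 -0.1825]
side nRf [ 0.5219 -0.0085]
side nRb [ 0.5518 -0.0012]
side nLf [0.5194 0.008 ]
side nLb [0.5504 0.017 ]
[ 0.43799863 -0.70103892  0.90495391]
wrist nLf [ 0.5248 -0.0023]
wrist nLb [ 5.533e-01 -2.000e-04]
wrist nRf [ 0.5316 -0.0508]
wrist nRb [ 0.557  -0.0508]
wrist Rf [ 0.5444 -0.1827]
wrist Rb [ 0.5718 -0.1827]
[0.65080385 0.08409603 0.38314243]
[ 0.49979628 -0.00320977  0.03      ]
```

The edge runs from about (0.5165, 0.188) to (0.557, -0.1825), a yaw of about 6.2°. The notch shows at about y = -0.05 to 0. I'll shut the gripper, align it, and go above the left end.

Request:
play_rows --series '[{"y":0.025,"z":-0.02,"ax":-1,"gripper":-1},{"y":0.05,"z":-0.04,"ax":-2,"gripper":-1},{"y":0.075,"z":-0.06,"ax":-3,"gripper":-1},{"y":0.1,"z":-0.08,"ax":-4,"gripper":-1},{"y":0.125,"z":-0.1,"ax":-5,"gripper":-1},{"y":0.15,"z":-0.12,"ax":-6,"gripper":-1},{"y":0.167,"z":-0.131,"ax":-6.2,"gripper":-1},{"x":0.03,"y":0.167,"z":-0.131,"ax":-6.2,"gripper":-1},{"x":0.07,"y":0.167,"z":-0.131,"ax":-6.2,"gripper":-1},{"x":0.1,"y":0.167,"z":-0.131,"ax":-6.2,"gripper":-1}]'

```text
$.series[0]: bad value
```

Request:
play_rows --series '[{"x":0.01,"gripper":-1},{"x":0.02,"gripper":-1},{"x":0.02,"gripper":-1},{"x":0.02,"gripper":-1}]'

```text
$.series[0]: bad value
```

```bash
python3 - <<'E'
from h import *
s=ctrl.state();print(s['position'],R.from_quat(s['ee_rot']).as_matrix().round(4),s['contact_force'],s['opening'])
for n in ['scene','side','wrist']:
    c=shot(n,n+'1'); 
    p=proj(c,[s['position']])[0]; print(n,p)
    im=c['color'][:,:,::-1]; x,y=np.clip(p.astype(int),[70,70],[490,350]); cv2.imwrite(f'pics/{n}1z.png',cv2.resize(im[y-70:y+70,x-70:x+70],None,fx=4,fy=4,interpolation=cv2.INTER_CUBIC))
E
```

```text
[ 6.49815559e-01 -2.67897492e-05  2.22188046e-01] [[-6.e-04  0.e+00  1.e+00]
 [-0.e+00  1.e+00 -0.e+00]
 [-1.e+00 -0.e+00 -6.e-04]] [-0.36863867  0.05926796 -0.03188952] 0.08679594613882038
scene [259.38388129 171.78887193]
side [324.76088225 172.34082177]
wrist [283.42388136 262.71684044]
```

All keys may be required, so I'll fill in every one.

Request:
play_rows --series '[{"x":0,"y":0.025,"z":-0.02,"ax":-1,"ay":0,"az":0,"gripper":-1},{"x":0,"y":0.05,"z":-0.04,"ax":-2,"ay":0,"az":0,"gripper":-1},{"x":0,"y":0.075,"z":-0.06,"ax":-3,"ay":0,"az":0,"gripper":-1},{"x":0,"y":0.1,"z":-0.08,"ax":-4,"ay":0,"az":0,"gripper":-1},{"x":0,"y":0.125,"z":-0.1,"ax":-5,"ay":0,"az":0,"gripper":-1},{"x":0,"y":0.15,"z":-0.12,"ax":-6,"ay":0,"az":0,"gripper":-1},{"x":0,"y":0.167,"z":-0.131,"ax":-6.2,"ay":0,"az":0,"gripper":-1},{"x":0.03,"y":0.167,"z":-0.131,"ax":-6.2,"ay":0,"az":0,"gripper":-1},{"x":0.07,"y":0.167,"z":-0.131,"ax":-6.2,"ay":0,"az":0,"gripper":-1},{"x":0.1,"y":0.167,"z":-0.131,"ax":-6.2,"ay":0,"az":0,"gripper":-1}]'

```text
time_s: 1.45
position: [0.5184, 0.1669, 0.1211]
ee_rot: [-0.039, 0.706, 0.038, 0.706]
contact_force: [-0.0, 0.7, -1.7]
opening: 0.0149
```

Request:
play_rows --series '[{"x":0.01,"y":0,"z":0,"ax":0,"ay":0,"az":0,"gripper":-1},{"x":0.02,"y":0,"z":0,"ax":0,"ay":0,"az":0,"gripper":-1},{"x":0.02,"y":0,"z":0,"ax":0,"ay":0,"az":0,"gripper":-1},{"x":0.02,"y":0,"z":0,"ax":0,"ay":0,"az":0,"gripper":-1}]'

```text
time_s: 1.85
position: [0.52, 0.1673, 0.1039]
ee_rot: [-0.038, 0.705, 0.038, 0.707]
contact_force: [-0.5, 0.2, 0.8]
opening: 0.0006
```

```bash
python3 - <<'E'
from h import *
s=ctrl.state();print(s['position'],R.from_quat(s['ee_rot']).as_matrix().round(4),s['contact_force'],s['opening'])
for n in ['scene','side','wrist']:
    c=shot(n,n+'1'); 
    p=proj(c,[s['position']])[0]; print(n,p)
    im=c['color'][:,:,::-1]; x,y=np.clip(p.astype(int),[70,70],[490,350]); cv2.imwrite(f'pics/{n}1z.png',cv2.resize(im[y-70:y+70,x-70:x+70],None,fx=4,fy=4,interpolation=cv2.INTER_CUBIC))
E
```

```text
[0.52004175 0.16730731 0.10391558] [[ 2.200e-03 -1.079e-01  9.942e-01]
 [ 6.000e-04  9.942e-01  1.079e-01]
 [-1.000e+00  4.000e-04  2.200e-03]] [-0.46087069  0.24123993  0.78415493] 0.0006428784889768773
scene [349.90395141 212.81407831]
side [266.89810015 165.81032061]
wrist [283.47587097 262.5750784 ]
```

View pics/scene1z.png

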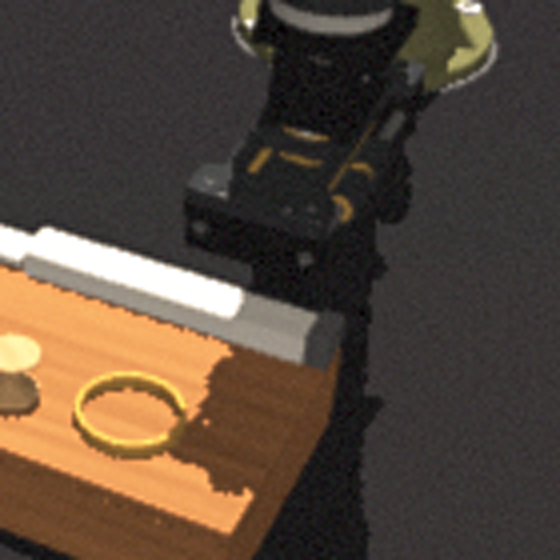

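View pics/side1z.png

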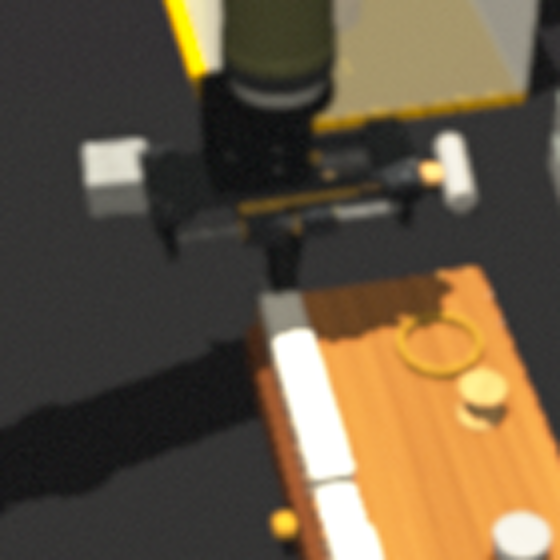

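View pics/wrist1.png

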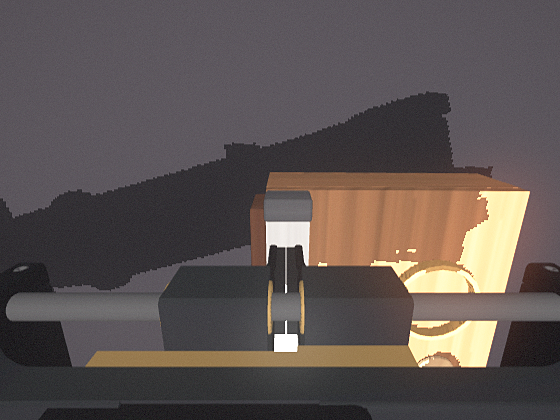

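```bash
python3 - <<'E'
from h import *
w=shot('wrist')
s=ctrl.state();Rt=R.from_quat(s['ee_rot']).as_matrix()
for u,v,z in [(267,221,.08),(311,221,.08),(267,245,.08),(309,245,.08),(264,192,.086),(311,192,.086)]:
    p=ray(w,u,v,z); print(p.round(4),(Rt.T@(p-s['position'])).round(4))
E
```

```text
[0.5077 0.1829 0.08  ] [ 0.0237  0.0169 -0.0104]
[0.5354 0.1858 0.08  ] [0.0238 0.0168 0.0174]
[0.5092 0.1664 0.08  ] [ 0.0237  0.0003 -0.0107]
[0.5363 0.1693 0.08  ] [0.0238 0.0003 0.0165]
[0.5044 0.2031 0.086 ] [ 0.0177  0.0373 -0.0115]
[0.5322 0.2061 0.086 ] [0.0178 0.0373 0.0164]
```

Request:
play_rows --series '[{"x":0.006,"y":-0.003,"z":0.002,"ax":0,"ay":0,"az":0,"gripper":-1},{"x":0.012,"y":-0.003,"z":0.002,"ax":0,"ay":0,"az":0,"gripper":-1},{"x":0.016,"y":-0.003,"z":0.002,"ax":0,"ay":0,"az":0,"gripper":-1},{"x":0.018,"y":-0.003,"z":0.002,"ax":0,"ay":0,"az":0,"gripper":-1},{"x":0.019,"y":-0.003,"z":0.002,"ax":0,"ay":0,"az":0,"gripper":-1},{"x":0.02,"y":-0.003,"z":0.002,"ax":0,"ay":0,"az":0,"gripper":-1},{"x":0.021,"y":-0.003,"z":0.002,"ax":0,"ay":0,"az":0,"gripper":-1},{"x":0.021,"y":-0.003,"z":0.002,"ax":0,"ay":0,"az":0,"gripper":-1}]'

```text
time_s: 2.85
position: [0.5213, 0.1642, 0.0816]
ee_rot: [-0.038, 0.706, 0.038, 0.706]
contact_force: [-0.6, 0.0, -0.1]
opening: 0.0005
```

Request:
play_rows --series '[{"x":0.001,"y":0,"z":0,"ax":0,"ay":0,"az":0,"gripper":-1},{"x":0.002,"y":0,"z":0,"ax":0,"ay":0,"az":0,"gripper":-1},{"x":0.002,"y":0,"z":0,"ax":0,"ay":0,"az":0,"gripper":-1}]'

```text
time_s: 3.15
position: [0.5215, 0.1643, 0.0805]
ee_rot: [-0.038, 0.706, 0.038, 0.706]
contact_force: [-1.7, -0.1, 4.5]
opening: 0.0005
```

Request:
play_rows --series '[{"x":0.0005,"y":0,"z":0,"ax":0,"ay":0,"az":0,"gripper":-1},{"x":0.001,"y":0,"z":0,"ax":0,"ay":0,"az":0,"gripper":-1},{"x":0.001,"y":0,"z":0,"ax":0,"ay":0,"az":0,"gripper":-1}]'

```text
time_s: 3.45
position: [0.5215, 0.1643, 0.0804]
ee_rot: [-0.038, 0.706, 0.038, 0.706]
contact_force: [-4.6, -0.9, 10.2]
opening: 0.0006
```

Request:
play_rows --series '[{"x":0,"y":-0.003,"z":0,"ax":0,"ay":0,"az":0,"gripper":-1},{"x":0,"y":-0.006,"z":0,"ax":0,"ay":0,"az":0,"gripper":-1},{"x":0,"y":-0.009,"z":0,"ax":0,"ay":0,"az":0,"gripper":-1},{"x":0,"y":-0.012,"z":0,"ax":0,"ay":0,"az":0,"gripper":-1},{"x":0,"y":-0.015,"z":0,"ax":0,"ay":0,"az":0,"gripper":-1},{"x":0,"y":-0.018,"z":0,"ax":0,"ay":0,"az":0,"gripper":-1},{"x":0,"y":-0.021,"z":0,"ax":0,"ay":0,"az":0,"gripper":-1},{"x":0,"y":-0.024,"z":0,"ax":0,"ay":0,"az":0,"gripper":-1},{"x":0,"y":-0.027,"z":0,"ax":0,"ay":0,"az":0,"gripper":-1},{"x":0,"y":-0.03,"z":0,"ax":0,"ay":0,"az":0,"gripper":-1}]'

```text
time_s: 4.45
position: [0.5258, 0.1376, 0.0805]
ee_rot: [-0.037, 0.705, 0.04, 0.707]
contact_force: [-1.1, 4.1, 6.8]
opening: 0.0006
```

Request:
play_rows --series '[{"x":0,"y":-0.004,"z":0,"ax":0,"ay":0,"az":0,"gripper":-1},{"x":0,"y":-0.008,"z":0,"ax":0,"ay":0,"az":0,"gripper":-1},{"x":0,"y":-0.012,"z":0,"ax":0,"ay":0,"az":0,"gripper":-1},{"x":0,"y":-0.016,"z":0,"ax":0,"ay":0,"az":0,"gripper":-1},{"x":0,"y":-0.02,"z":0,"ax":0,"ay":0,"az":0,"gripper":-1},{"x":0,"y":-0.024,"z":0,"ax":0,"ay":0,"az":0,"gripper":-1},{"x":0,"y":-0.028,"z":0,"ax":0,"ay":0,"az":0,"gripper":-1},{"x":0,"y":-0.032,"z":0,"ax":0,"ay":0,"az":0,"gripper":-1},{"x":0,"y":-0.036,"z":0,"ax":0,"ay":0,"az":0,"gripper":-1},{"x":0,"y":-0.04,"z":0,"ax":0,"ay":0,"az":0,"gripper":-1}]'

```text
time_s: 5.45
position: [0.5302, 0.0978, 0.0805]
ee_rot: [-0.037, 0.705, 0.04, 0.707]
contact_force: [-1.1, 5.2, 6.4]
opening: 0.0007
```

Request:
play_rows --series '[{"x":0,"y":-0.004,"z":0,"ax":0,"ay":0,"az":0,"gripper":-1},{"x":0,"y":-0.008,"z":0,"ax":0,"ay":0,"az":0,"gripper":-1},{"x":0,"y":-0.012,"z":0,"ax":0,"ay":0,"az":0,"gripper":-1},{"x":0,"y":-0.016,"z":0,"ax":0,"ay":0,"az":0,"gripper":-1},{"x":0,"y":-0.02,"z":0,"ax":0,"ay":0,"az":0,"gripper":-1},{"x":0,"y":-0.024,"z":0,"ax":0,"ay":0,"az":0,"gripper":-1},{"x":0,"y":-0.028,"z":0,"ax":0,"ay":0,"az":0,"gripper":-1},{"x":0,"y":-0.032,"z":0,"ax":0,"ay":0,"az":0,"gripper":-1},{"x":0,"y":-0.036,"z":0,"ax":0,"ay":0,"az":0,"gripper":-1},{"x":0,"y":-0.04,"z":0,"ax":0,"ay":0,"az":0,"gripper":-1}]'

```text
time_s: 6.45
position: [0.5346, 0.058, 0.0804]
ee_rot: [-0.038, 0.705, 0.04, 0.707]
contact_force: [0.5, 5.6, 6.0]
opening: 0.0003
```

```bash
python3 - <<'E'
from h import *
s=ctrl.state();print(s['position'],s['contact_force'])
for n in ['scene','wrist']:
    c=shot(n,n+'2')
    if n=='scene':
        p=proj(c,[s['position']])[0]
        im=c['color'][:,:,::-1]; x,y=p.astype(int); cv2.imwrite(f'pics/{n}2z.png',cv2.resize(im[y-70:y+70,x-70:x+70],None,fx=4,fy=4,interpolation=cv2.INTER_CUBIC))
E
```

```text
[0.53459537 0.05803048 0.08043661] [0.46327901 5.64896424 6.03942367]
```

View pics/scene2z.png

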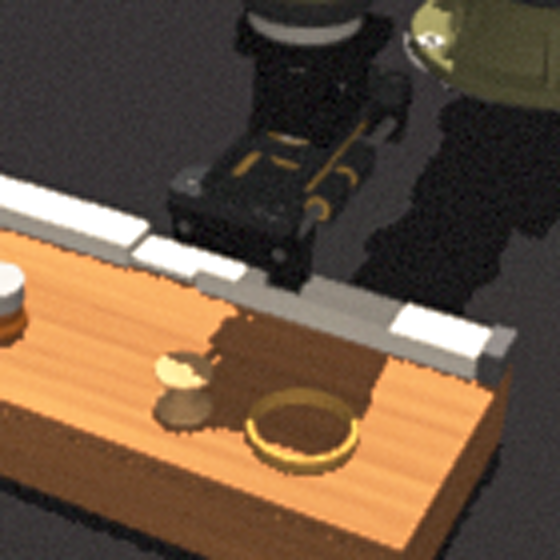

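View pics/wrist2.png

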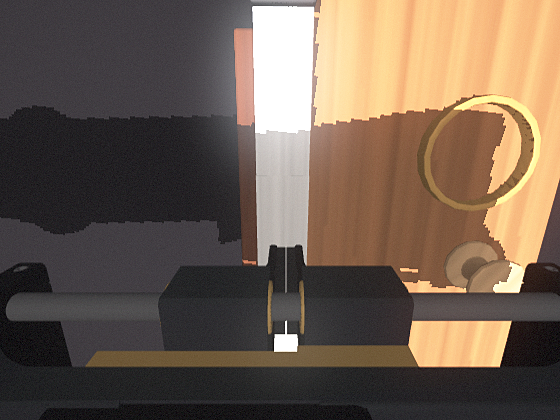

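Request:
play_rows --series '[{"x":0,"y":-0.004,"z":0,"ax":0,"ay":0,"az":0,"gripper":-1},{"x":0,"y":-0.008,"z":-0.001,"ax":0,"ay":0,"az":0,"gripper":-1},{"x":0,"y":-0.012,"z":-0.0015,"ax":0,"ay":0,"az":0,"gripper":-1},{"x":0,"y":-0.016,"z":-0.0015,"ax":0,"ay":0,"az":0,"gripper":-1},{"x":0,"y":-0.02,"z":-0.0015,"ax":0,"ay":0,"az":0,"gripper":-1},{"x":0,"y":-0.024,"z":-0.0015,"ax":0,"ay":0,"az":0,"gripper":-1},{"x":0,"y":-0.028,"z":-0.0015,"ax":0,"ay":0,"az":0,"gripper":-1},{"x":0,"y":-0.032,"z":-0.0015,"ax":0,"ay":0,"az":0,"gripper":-1},{"x":0,"y":-0.036,"z":-0.0015,"ax":0,"ay":0,"az":0,"gripper":-1},{"x":0,"y":-0.04,"z":-0.0015,"ax":0,"ay":0,"az":0,"gripper":-1}]'

```text
time_s: 7.55
position: [0.5375, 0.0181, 0.0804]
ee_rot: [-0.038, 0.705, 0.04, 0.707]
contact_force: [-0.8, 5.6, 7.8]
opening: 0.0003
```

Request:
play_rows --series '[{"x":0,"y":-0.002,"z":0,"ax":0,"ay":0,"az":0,"gripper":-1},{"x":0,"y":-0.004,"z":0,"ax":0,"ay":0,"az":0,"gripper":-1},{"x":0,"y":-0.006,"z":0,"ax":0,"ay":0,"az":0,"gripper":-1},{"x":0,"y":-0.008,"z":0,"ax":0,"ay":0,"az":0,"gripper":-1},{"x":0,"y":-0.01,"z":0,"ax":0,"ay":0,"az":0,"gripper":-1},{"x":0,"y":-0.012,"z":0,"ax":0,"ay":0,"az":0,"gripper":-1},{"x":0,"y":-0.014,"z":0,"ax":0,"ay":0,"az":0,"gripper":-1}]'

```text
time_s: 8.25
position: [0.539, 0.0043, 0.0804]
ee_rot: [-0.038, 0.705, 0.04, 0.707]
contact_force: [-0.2, 5.1, 7.0]
opening: 0.0
```

Still in contact on the edge. I'll go on in small steps to feel for the notch.

Request:
play_rows --series '[{"x":0,"y":-0.002,"z":0,"ax":0,"ay":0,"az":0,"gripper":-1},{"x":0,"y":-0.004,"z":0,"ax":0,"ay":0,"az":0,"gripper":-1},{"x":0,"y":-0.006,"z":0,"ax":0,"ay":0,"az":0,"gripper":-1},{"x":0,"y":-0.008,"z":0,"ax":0,"ay":0,"az":0,"gripper":-1}]'

```text
time_s: 8.65
position: [0.5399, -0.0037, 0.0804]
ee_rot: [-0.038, 0.705, 0.04, 0.707]
contact_force: [-0.8, 5.7, 6.7]
opening: 0.0001
```

Request:
play_rows --series '[{"x":0,"y":-0.002,"z":0,"ax":0,"ay":0,"az":0,"gripper":-1},{"x":0,"y":-0.004,"z":0,"ax":0,"ay":0,"az":0,"gripper":-1},{"x":0,"y":-0.006,"z":0,"ax":0,"ay":0,"az":0,"gripper":-1}]'

```text
time_s: 8.95
position: [0.5404, -0.0106, 0.08]
ee_rot: [-0.038, 0.705, 0.04, 0.707]
contact_force: [0.0, 1.5, 1.9]
opening: 0.0005
```

Request:
play_rows --series '[{"x":0,"y":-0.002,"z":0,"ax":0,"ay":0,"az":0,"gripper":-1},{"x":0,"y":-0.004,"z":0,"ax":0,"ay":0,"az":0,"gripper":-1},{"x":0,"y":-0.006,"z":0,"ax":0,"ay":0,"az":0,"gripper":-1}]'

```text
time_s: 9.25
position: [0.5393, -0.0196, 0.0782]
ee_rot: [-0.038, 0.706, 0.038, 0.706]
contact_force: [-0.2, -0.5, -0.2]
opening: 0.0007
```

The force dropped to zero and the tip sank near y = -0.011, so the notch's left wall is at about y = -0.001, which agrees with the pictures. I'll centre on y ≈ -0.026 and press.

Request:
play_rows --series '[{"x":0,"y":-0.002,"z":0,"ax":0,"ay":0,"az":0,"gripper":-1},{"x":0,"y":-0.004,"z":0,"ax":0,"ay":0,"az":0,"gripper":-1},{"x":0,"y":-0.006,"z":0.0005,"ax":0,"ay":0,"az":0,"gripper":-1},{"x":0.001,"y":-0.006,"z":0.0005,"ax":0,"ay":0,"az":0,"gripper":-1},{"x":0.003,"y":-0.006,"z":0.0005,"ax":0,"ay":0,"az":0,"gripper":-1},{"x":0.005,"y":-0.006,"z":0.0005,"ax":0,"ay":0,"az":0,"gripper":-1},{"x":0.005,"y":-0.006,"z":0.0005,"ax":0,"ay":0,"az":0,"gripper":-1}]'

```text
time_s: 9.95
position: [0.5405, -0.0246, 0.0731]
ee_rot: [-0.038, 0.706, 0.038, 0.706]
contact_force: [0.1, 0.5, -0.7]
opening: 0.0006
```

Request:
play_rows --series '[{"x":0.001,"y":0,"z":0,"ax":0,"ay":0,"az":0,"gripper":-1},{"x":0.002,"y":0,"z":0,"ax":0,"ay":0,"az":0,"gripper":-1},{"x":0.002,"y":0,"z":0,"ax":0,"ay":0,"az":0,"gripper":-1}]'

```text
time_s: 10.25
position: [0.5409, -0.0247, 0.072]
ee_rot: [-0.038, 0.706, 0.038, 0.706]
contact_force: [-1.3, -0.7, 3.7]
opening: 0.0003
```

Request:
play_rows --series '[{"x":0.001,"y":0,"z":0,"ax":0,"ay":0,"az":0,"gripper":-1},{"x":0.002,"y":0,"z":0,"ax":0,"ay":0,"az":0,"gripper":-1},{"x":0.003,"y":0,"z":0,"ax":0,"ay":0,"az":0,"gripper":-1},{"x":0.004,"y":0,"z":0,"ax":0,"ay":0,"az":0,"gripper":-1},{"x":0.005,"y":0,"z":0,"ax":0,"ay":0,"az":0,"gripper":-1},{"x":0.006,"y":0,"z":0,"ax":0,"ay":0,"az":0,"gripper":-1},{"x":0.007,"y":0,"z":0,"ax":0,"ay":0,"az":0,"gripper":-1},{"x":0.007,"y":0,"z":0,"ax":0,"ay":0,"az":0,"gripper":-1}]'

```text
time_s: 11.05
position: [0.5409, -0.0247, 0.0654]
ee_rot: [-0.038, 0.706, 0.038, 0.706]
contact_force: [-4.0, 0.7, 6.8]
opening: 0.0005
```

Request:
play_rows --series '[{"x":0.001,"y":0,"z":0,"ax":0,"ay":0,"az":0,"gripper":-1},{"x":0.0015,"y":0,"z":0,"ax":0,"ay":0,"az":0,"gripper":-1},{"x":0.0015,"y":0,"z":0,"ax":0,"ay":0,"az":0,"gripper":-1}]'

```text
time_s: 11.35
position: [0.541, -0.0247, 0.0653]
ee_rot: [-0.038, 0.706, 0.038, 0.706]
contact_force: [-6.7, 0.6, 16.4]
opening: 0.0002
```

The plate is on its stop: the height stayed at 65.3 mm while the force rose to 16 N. I'll hold briefly, look, then retreat.

Request:
play_rows --series '[{"x":0,"y":0,"z":0,"ax":0,"ay":0,"az":0,"gripper":-1},{"x":0,"y":0,"z":0,"ax":0,"ay":0,"az":0,"gripper":-1},{"x":0,"y":0,"z":0,"ax":0,"ay":0,"az":0,"gripper":-1},{"x":0,"y":0,"z":0,"ax":0,"ay":0,"az":0,"gripper":-1},{"x":0,"y":0,"z":0,"ax":0,"ay":0,"az":0,"gripper":-1},{"x":0,"y":0,"z":0,"ax":0,"ay":0,"az":0,"gripper":-1},{"x":0,"y":0,"z":0,"ax":0,"ay":0,"az":0,"gripper":-1},{"x":0,"y":0,"z":0,"ax":0,"ay":0,"az":0,"gripper":-1}]'

```text
time_s: 12.15
position: [0.541, -0.0247, 0.0653]
ee_rot: [-0.038, 0.706, 0.038, 0.706]
contact_force: [-5.5, -0.0, 15.1]
opening: 0.0005
```

```bash
python3 - <<'E'
from h import *
c=shot('side','side3'); cv2.imwrite('pics/side3z.png',cv2.resize(c['color'][140:300,210:370,::-1],None,fx=3.5,fy=3.5,interpolation=cv2.INTER_CUBIC))
E
```

```text
(no output)
```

View pics/side3z.png

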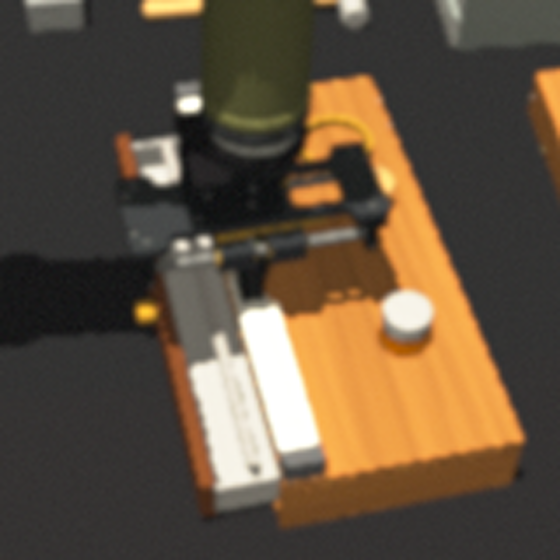

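The drawer has sprung out. Now I'll lift straight up and away.

Request:
play_rows --series '[{"x":-0.003,"y":0,"z":0,"ax":0,"ay":0,"az":0,"gripper":-1},{"x":-0.008,"y":0,"z":0,"ax":0,"ay":0,"az":0,"gripper":-1},{"x":-0.016,"y":0,"z":0,"ax":0,"ay":0,"az":0,"gripper":-1},{"x":-0.03,"y":0,"z":0,"ax":0,"ay":0,"az":0,"gripper":-1},{"x":-0.05,"y":0,"z":0,"ax":0,"ay":0,"az":0,"gripper":-1},{"x":-0.075,"y":0,"z":0,"ax":0,"ay":0,"az":0,"gripper":-1},{"x":-0.1,"y":0,"z":0,"ax":0,"ay":0,"az":0,"gripper":-1},{"x":-0.125,"y":0,"z":0,"ax":0,"ay":0,"az":0,"gripper":-1},{"x":-0.14,"y":0,"z":0,"ax":0,"ay":0,"az":0,"gripper":-1},{"x":-0.14,"y":0,"z":0,"ax":0,"ay":0,"az":0,"gripper":-1}]'

```text
time_s: 13.2
position: [0.5424, -0.0249, 0.2058]
ee_rot: [-0.038, 0.704, 0.038, 0.708]
contact_force: [-0.8, -0.7, 0.5]
opening: 0.0001
```

```bash
python3 - <<'E'
from h import *
c=shot('side','side4'); a=cv2.resize(c['color'][140:300,210:370,::-1],None,fx=2.4,fy=2.4)
c=shot('scene','scene4'); b=cv2.resize(c['color'][100:260,190:350,::-1],None,fx=2.4,fy=2.4)
cv2.imwrite('pics/f4.png',np.hstack([a,b]))
w=shot('wrist','wrist4')
s=ctrl.state();print(s['time_s'],s['position'],s['contact_force'])
E
```

```text
13.35 [ 0.5401284  -0.02483442  0.20182393] [-1.08820063  0.29601915  0.32735499]
```

View pics/f4.png

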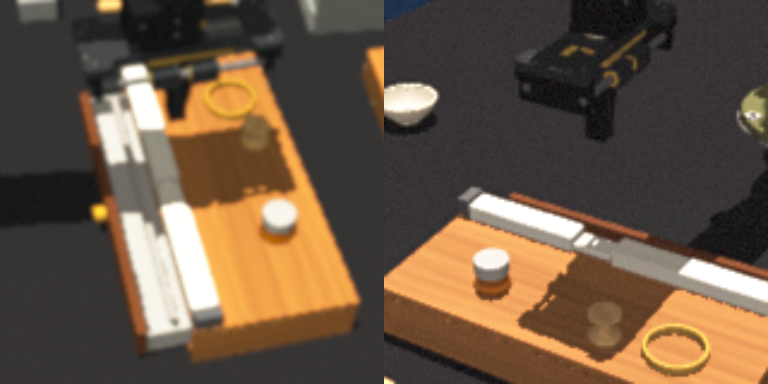

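View pics/wrist4.png

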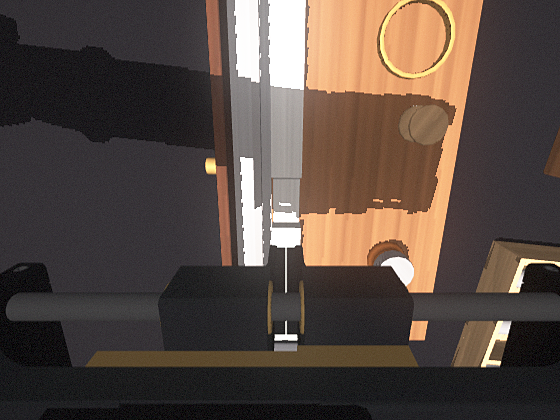

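View pics/scene4.png

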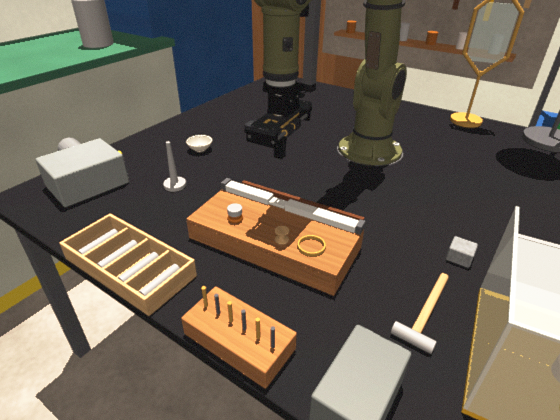

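```bash
python3 - <<'E'
from h import *
w=shot('wrist')
a=ray(w,213,140,.052);b=ray(w,273,140,.08)
n=np.array([.9942,.1079,0]);print('drawer front ahead of edge front by',(b-a)@n)
print(ctrl.job_done())
E
```

```text
drawer front ahead of edge front by 0.05993372967483963
the job is handed in; nothing more can be done
None
```

The drawer is open: it sprang out by itself when I pressed the plate, and the job is handed in at about 13.4 s of the 58 s allowed.

- **Touch and slide:** I put the closed fingertips on the raised edge about 20 mm in from its left-hand end. I ran them to the right at about 6–10 N.
- **Finding the notch:** The contact force fell to zero and the tips sank near y = -0.011. That agrees with where the camera images showed the notch.
- **Pressing the plate:** I centred in the notch and pressed the plate onto its stop. The tips held at 65.3 mm height while the force rose to about 16 N. I then held it about a second.
- **Taking the hand away:** I lifted straight up to about 0.2 m, and the wrist force read about zero.

**Last checks:** The final images show the drawer out. Its panel is about 60 mm ahead of the edge's front, which is roughly what full travel (45 mm plus the 12 mm the panel stands proud) should give. By eye, the bangle, jar, spool, mandrel, bowl, hammer and box are where they were at the start.

**Failed or disagreed:** My first two move calls were refused as "bad value" without moving the arm; they went through once I filled in every key. The camera views disagreed by 2–4 mm on the line of the edge, so I shifted the path by about 2 mm before and during the slide.

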